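Unclip the bee specimen cassette and hold it over the light pad

ROBOT

A 7-joint arm with a two-finger parallel gripper is mounted at the origin on the work surface. World frame = base frame: x ahead of the robot, y to its left, z up, the work surface at z = 0. Lengths are in m, angles in rad, forces in N, time in s.
With the tool pointing down it reaches from about 0.425 to 0.925 m from the base axis. Payload 6.8 kg.
Tool frame: the origin (TCP) lies at the very end of the fingers, on their centre line; the grasp point (between the pads) lies 19 mm behind it; z points along the fingers, y is the line along which they close (so a half turn about z gives the same grasp; the last joint's range is limited). The gripper opens to 85 mm and grips with 20 to 120 N. Pads are 22 mm wide; open, the fingers measure 114 mm over their backs; the gripper's body (76 mm by 85 mm) begins 54 mm behind the grasp point. The pads swing forward as they close: fully open they stand 13 mm farther back than shut.
Start: joints at [-1.36, 0.477, 0.022, 1.555, -0.011, 1.109, -0.083], TCP at [0.212, 0.641, 0.231] pointing down, gripper open.
Joint ranges: [-2.96, 2.96], [-0.34, 2.1], [-1.41, 1.46], [0.24, 2.44], [-1.37, 4.51], [0.17, 1.92], [-2.96, 2.96]. Speed limits (rad/s): [2.39, 2.39, 3.14, 3.14, 3.14, 3.14, 3.14].

INTERFACE

Orientations are given as a unit quaternion [x, y, z, w].
In Python, from bench import r, vision, hand_in gives the robot as it stands.
- The arm moves only by the tool apply_moves, never from a script. Its argument "steps" is a list of rows, each a list of 7 numbers: the finger opening in mm, from 0 to 85.4, then the shift along the tool's x, y, z as a fraction of full scale, then the turn, a rotation vector about the tool's x, y, z as a fraction of full scale. A call has 1 to 10 rows; each row shifts and turns the commanded pose from where the row before left it, along the tool's axes as they then stand; what a row does not reach is not made up. Full scale, the value 1, is 40 mm for a shift and 180 degrees for a turn. A row lasts 1/8 s, in which the tool goes at most 62.5 mm and 10.7 degrees, less where a joint would pass 70% of its speed; a pose out of reach is approached as far as the arm can. A call with a number of a shift or a turn outside -1 to 1 is refused whole. A call with a gripper value outside its range is refused whole. The fingers move at their own pace and stop on an object; the grip force is fixed at half the most. Time passes only in rows, so rows that do not move let the fingers close. It gives the time, the measured TCP pose, the force, the opening and the grip force at its end, in the units of the state.
- r.get_state(): the state, without advancing time (a new reading comes with each control period).
- vision.capture(name): name is "scene" or "top" or "wrist"; returns the picture (384x512x3 uint8, red, green, blue); there is no depth.
- vision.calibration(name): a dict with "vertical_fov" (degrees; the focal length in pixels is half the picture's height over the tangent of half this angle, whatever the lens; pixels are square), "cx", "cy" (the principal point, pixels), "position" and "rotation" of the camera in the world; the wrist camera has in their place "hand_eye" (4x4, takes a point from camera to tool coordinates, whose origin is the TCP and whose axes are the flange's). Camera axes: x right, y up, looking along -z (the intrinsics and any distortion apply to the point x, -y, -z); pixel columns grow to the right and rows downward; lengths in m; the calibration is good to about 2 mm. The wrist camera is an equidistant fisheye: a pixel r from the principal point sees the ray r / f radians off the axis. A picture is of the moment at which its call begins: read the wrist's pose just before it. calibration takes no time and is no camera call.
- hand_in(): hands the job in; it is judged then, once.
The state is a dict: "time_s": time; "joints": joint angles; "qvel": joint speeds; "tau": joint torques, N m; "eef_pos": TCP position; "orientation": TCP orientation; "force": force on the tool from outside, world axes, zero at the start; "ft_torque": the same for the moment, N m; "width": opening from 0.0 (shut) to 1.0 (fully open); "grasp_force": force on a finger pad.
Only numpy, scipy, OpenCV 4.12 (cv2) and the standard library are available. Lean on these libraries where they do the work, as an engineer would, in place of code of your own. Each camera call takes 0.05 s, during which the arm holds its last target. There are 200 camera calls.

TASK

Take the specimen cassette with the yellow bee out of its dock: pinch the two orange catches on its sides fully in together while it sits there, then, keeping them pinched, lift it straight up clear of the dock and carry it level over the middle of the white light pad. Finish while holding it still there, catches still pinched, about 10 cm above the pad: do not put it down or let go. Leave the cassette with the green beetle and the other loose things on the table where they are.

Things in the scene. Friction and masses are not known exactly. Their poses are not given: they have to be found in the camera images.
- bee_mid (a point): Centre of the bee cassette, the one to take: white-framed clear box 80 mm long (x), 40 mm wide (y), 50 mm high (z up), black-banded yellow bee on a yellow card inside, about 0.18 kg. Underside 25 mm below this point; seated, the point is 35 mm above the table. An orange catch stands on each long side (+y, -y): 60 mm over both when out, 50 mm when pinched.
- bee_left (a joint): Orange sprung catch on the bee cassette's +y side: 0 = out (locked), 0.005 m = fully in, towards the middle; 2 N starts it, 6.5 N at full travel, springs back. Ribbed finger pad 30 mm long (x), 28 mm tall, from 7 mm below to 21 mm above bee_mid; outer face 30 mm from the middle when out, 25 mm when in. Its barb hooks under the dock's lip until pressed in 3 to 4 mm.
- bee_right (a joint): Orange sprung catch on the bee cassette's -y side: 0 = out (locked), 0.005 m = fully in, towards the middle; 2 N starts it, 6.5 N at full travel, springs back. Ribbed finger pad 30 mm long (x), 28 mm tall, from 7 mm below to 21 mm above bee_mid; outer face 30 mm from the middle when out, 25 mm when in. Its barb hooks under the dock's lip until pressed in 3 to 4 mm.
- bee_dock: Grey dock of the bee cassette, fixed: plate 110 (x) x 96 (y) x 10 mm, origin at the centre of its underside on the table, axes as the cassette's. The cassette stands on the plate between guides up to 24 mm high with about 1 mm play; steel lips on both y sides, 30 to 45 mm out, tops 26 mm above the table, lie just below the finger pads. The cassette leaves straight upwards.
- beetle_dock: An identical dock, fixed, with the green beetle's cassette in it; origin at the centre of its underside.
- beetle_mid (a point): Centre of the beetle cassette, a bystander exactly like the bee's but with a green beetle on a green card inside, locked in its own dock.
- lightpad_top (a point): Centre of the top face of the light pad: a flat white-topped panel with a grey rim, 180 mm (x) x 140 mm (y) x 8 mm, fixed flat on the table; this point is 8 mm above the table.
- pyramid_red: Loose red plastic pyramid, base about 45 mm square, 52 mm high; origin under its centre. Bystander.
- pyramid_green: Loose green plastic pyramid, base about 45 mm square, 52 mm high; origin under its centre. Bystander.
- pyramid_blue: Loose blue plastic pyramid, base about 45 mm square, 52 mm high; origin under its centre. Bystander.
- dish: Loose clear culture dish, 90 mm across, 14 mm high; origin under its centre. Bystander.
- jar: Loose glass specimen jar with a blue cap, 52 mm across, 75 mm high; origin under its centre. Bystander.
- brush: Loose brush 160 mm long, lying flat along its x; origin underneath. Bystander.

How it is judged:
By the outcome, as a careful person would: the job done as asked, in the order asked, and still so for the second after the job is handed in, while the arm keeps its last pose, push and grip.
It also fails if it takes over 37 s, if anything falls off the work surface, if the arm or the gripper's body presses on something with over 40 N, if the wrist force passes 120 N, or if a joint passes its speed limit or range.

## Working session

There is one attempt and no reset: what is moved stays moved. The work goes in short steps, Python scripts to look and compute and a tool call to move; the robot and the scene stay as the last step left them, time stands still between calls to the robot, and variables do not carry over. Pictures are saved under pics/ and viewed, at most 10 in all, crops included, and the job is handed in when it is done.

Besides the shell and the picture viewer there is one more tool, called after "Emit:" as name(argument=value, ...), one argument or row to a line, values as JSON. apply_moves: Moves the arm, as the interface text tells. Shift numbers are shares of 40 mm and turn numbers shares of 180 degrees, none past 1 either way. Its arguments: {"type":"object","properties":{"steps":{"type":"array","items":{"type":"array","items":{"type":"number"}}}},"required":["steps"]}

```bash
mkdir -p pics; ls
python3 - <<'E'
from bench import r, vision
import cv2,numpy as np
for n in ("scene","top"):
    im=vision.capture(n); cv2.imwrite(f"pics/{n}0.png",im[:,:,::-1])
    print(n,vision.calibration(n))
print(vision.calibration("wrist"))
print(r.get_state())
E
```

```text
pics
scene {'vertical_fov': 54.872468812608375, 'cx': 260.63894094295756, 'cy': 198.87594784961462, 'position': array([1.60909913, 0.34217561, 0.74531103]), 'rotation': array([0.27758377, 0.38881619, 0.71756841, 0.5068183 ])}
top {'vertical_fov': 51.65138311015077, 'cx': 250.85803858869676, 'cy': 193.0434022619367, 'position': array([ 0.4525444 , -0.00323379,  1.05010491]), 'rotation': array([ 0.06631107, -0.05977201, -0.69855595,  0.70996461])}
{'vertical_fov': 65.70646984690485, 'cx': 249.91772192615755, 'cy': 194.19196952576004, 'hand_eye': array([[ 8.63624304e-05,  9.50217857e-01,  3.11586291e-01,
         7.92280041e-02],
       [ 9.99999617e-01, -3.53614779e-04,  8.01218435e-04,
        -7.83618488e-04],
       [ 8.71513582e-04,  3.11586102e-01, -9.50217523e-01,
        -1.42226219e-01],
       [ 0.00000000e+00,  0.00000000e+00,  0.00000000e+00,
         1.00000000e+00]])}
{'time_s': 0.1, 'joints': array([-1.36008964,  0.47771594,  0.02235676,  1.55632514, -0.01147467,
        1.10931666, -0.08310834]), 'qvel': array([-7.96446810e-04, -6.11771818e-05,  2.81349140e-04, -2.19491486e-04,
        1.19239103e-03,  2.55528838e-04,  6.50082842e-04]), 'tau': array([ 4.01996600e-03, -5.97760713e+01,  1.61338516e+00, -2.81956816e+01,
        1.28151564e-02,  5.07508477e-03,  1.63616789e-05]), 'eef_pos': array([0.21142824, 0.64048016, 0.23043582]), 'orientation': array([ 1.58723790e-01,  9.87322687e-01, -8.16415789e-04, -5.64128642e-05]), 'force': array([-0.586845  , -0.13960139, -0.42940718]), 'ft_torque': array([-0.02640674,  0.00429949, -0.03228426]), 'grasp_force': 0.0, 'width': 0.9973727752441681}
```

View pics/top0.png

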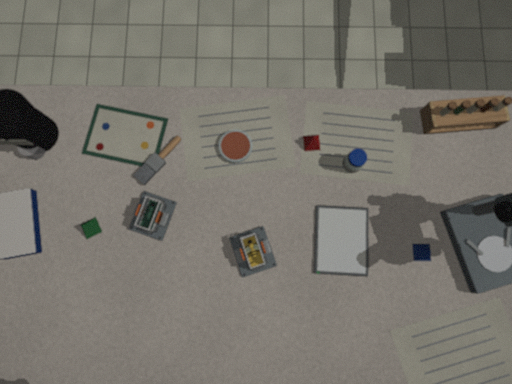

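View pics/scene0.png

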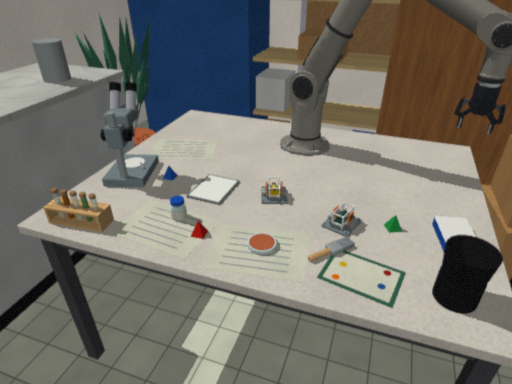

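The top view shows the bee dock near (253,251), the light pad near (342,240), the beetle dock near (151,214), and the jar near (356,158). I'll compute coarse positions next and enlarge the bee dock and pad.

```bash
cat > h.py <<'E'
from bench import r, vision
import cv2,numpy as np
from scipy.spatial.transform import Rotation as R
def cam(n):
    c=vision.calibration(n); f=192/np.tan(np.radians(c['vertical_fov']/2))
    return c,f
def ray(n,u,v,st=None):
    c,f=cam(n); a,b=(u-c['cx']),(v-c['cy'])
    if n!='wrist':
        d=np.array([a/f,-b/f,-1]); return np.array(c['position']),R.from_quat(c['rotation']).apply(d)
    rr=np.hypot(a,b); t=rr/f; d=np.array([np.sin(t)*a/rr,-np.sin(t)*b/rr,-np.cos(t)])
    H=c['hand_eye']; q=R.from_quat(st['orientation'])
    return q.apply(H[:3,3])+st['eef_pos'], q.apply(H[:3,:3]@d)
def at_z(n,u,v,z,st=None):
    p,d=ray(n,u,v,st); return p+d*(z-p[2])/d[2]
E
python3 - <<'E'
from h import *
for k,u,v,z in [("bee",253,251,.03),("pad",342,240,.008),("beetle",151,214,.03),("jar",356,158,.07)]: print(k,at_z("top",u,v,z).round(3))
im=cv2.imread("pics/top0.png")
a=cv2.resize(im[220:284,222:286],(576,576),interpolation=cv2.INTER_CUBIC); cv2.imwrite("pics/beecrop.png",a)
# pad: white blob
g=im[195:285,305:380].min(2); _,m=cv2.threshold(g,0,255,cv2.THRESH_OTSU)
cs,_=cv2.findContours(m,cv2.RETR_EXTERNAL,cv2.CHAIN_APPROX_NONE)
for c in cs:
    if cv2.contourArea(c)>500: print(cv2.minAreaRect(c+np.array([305,195])),cv2.contourArea(c))
E
```

```text
bee [ 0.487 -0.     0.03 ]
pad [ 0.52  -0.232  0.008]
beetle [0.577 0.266 0.03 ]
jar [ 0.724 -0.259  0.07 ]
((341.6363220214844, 240.31939697265625), (48.37797927856445, 64.37244415283203), 1.5074357986450195) 2846.5
((342.0, 239.5), (89.0, 74.0), 90.0) 1806.5
```

View pics/beecrop.png

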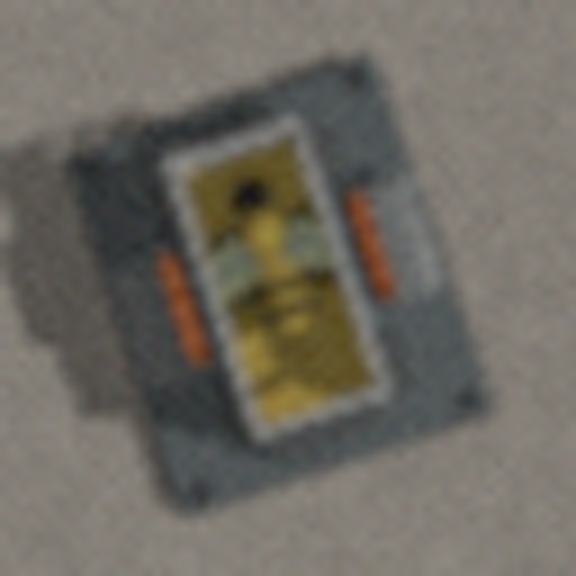

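The crop shows the cassette's top corners at about (165,158), (298,120), (392,395) and (258,440). The orange catches are on both sides and the dock corners are clear.

Run:
```python
from h import *
def px(p): return [222+(p[0]+.5)/9-.5, 220+(p[1]+.5)/9-.5]
for nm,pts,z in [("cas",[(165,158),(298,120),(392,395),(258,440)],.06),("dock",[(72,160),(365,58),(487,405),(185,512)],.010)]:
    P=np.array([at_z("top",*px(p),z) for p in pts]); c=P.mean(0); d=(P[0]+P[1]-P[2]-P[3])/2; e=(P[0]+P[3]-P[1]-P[2])/2
    print(nm,c.round(4),np.linalg.norm(d[:2]),np.linalg.norm(e[:2]),np.degrees(np.arctan2(d[1],d[0])),np.degrees(np.arctan2(-e[0],e[1])))
print(at_z("top",341.64,240.32,.008))
b=cv2.boxPoints(((341.636,240.319),(48.378,64.372),1.507)); print(np.array([at_z("top",*p,.008)[:2] for p in b]).round(4))
st=r.get_state(); q=R.from_quat(st['orientation']); t=np.array([.487,0,.23])
print(q.inv().apply(t-st['eef_pos'])/.04, np.degrees(np.arctan2(*q.as_matrix()[[1,0],1])))
```

```text
cas [0.4873 0.0011 0.06  ] 0.07996249853447378 0.038362373786862226 19.659250022617645 18.042999744592734
dock [0.4876 0.0016 0.01  ] 0.10538154592635508 0.09084568552435733 19.69125498301736 20.1233875694506
[ 0.51890125 -0.23086072  0.008     ]
[[ 0.4371 -0.1646]
 [ 0.6044 -0.1712]
 [ 0.603  -0.2989]
 [ 0.436  -0.2887]]
[-11.56070001 -13.04591246   0.0338692 ] 71.73433058488608
```

Emit:
apply_moves(
  steps=[
    [85,-0.4,-0.45,0,0,0,0],
    [85,-0.8,-0.9,0,0,0,0],
    [85,-0.8,-0.9,0,0,0,0],
    [85,-0.8,-0.9,0,0,0,0],
    [85,-0.8,-0.9,0,0,0,0],
    [85,-0.8,-0.9,0,0,0,0],
    [85,-0.8,-0.9,0,0,0,0],
    [85,-0.8,-0.9,0,0,0,0],
    [85,-0.8,-0.9,0,0,0,0],
    [85,-0.8,-0.9,0,0,0,0],
  ],
)

```text
time_s: 1.35
eef_pos: [0.3933, 0.2193, 0.2312]
orientation: [0.159, 0.987, 0.0, -0.0]
force: [0.9, 0.3, 0.6]
width: 0.995
grasp_force: 0.0
```

Run:
```python
from h import *
st=r.get_state(); q=R.from_quat(st['orientation']); t=np.array([.4874,0.0012,.23])
print(st['time_s'],st['eef_pos'],st['joints'].round(3),q.inv().apply(t-st['eef_pos'])/.04, np.degrees(np.arctan2(*q.as_matrix()[[1,0],1])))
```

```text
1.35 [0.39331646 0.21933011 0.23121246] [-0.851  0.098  0.219  2.08  -0.026  0.966  0.634] [-3.94242143 -4.44157908  0.02989059] 71.73864025494646
```

Emit:
apply_moves(
  steps=[
    [85,-0.8,-0.9,0,0,0,0],
    [85,-0.8,-0.9,0,0,0,0],
    [85,-0.8,-0.9,0,0,0,0],
    [85,-0.8,-0.9,0,0,0,0],
    [85,-0.5,-0.5,0,0,0,-0.02],
    [85,0,0,0,0,0,-0.05],
    [85,0,0,0,0,0,-0.05],
    [85,0,0,0,0,0,-0.05],
    [85,0,0,0,0,0,-0.04],
    [85,0,0,0,0,0,0],
  ],
)

```text
time_s: 2.6
eef_pos: [0.4819, 0.0187, 0.2311]
orientation: [-0.169, 0.986, 0.0, -0.0]
force: [0.4, 1.3, -0.8]
width: 0.996
grasp_force: 0.0
```

Run:
```python
from h import *
st=r.get_state(); q=R.from_quat(st['orientation']); t=np.array([.4874,0.0012,.23])
print(st['time_s'],st['eef_pos'],st['joints'].round(3),q.inv().apply(t-st['eef_pos'])/.04, np.degrees(np.arctan2(*q.as_matrix()[[1,0],1])))
im=vision.capture("wrist")
im=im[:,:,::-1].copy()
np.save("w0.npy",im); cv2.imwrite("pics/w0.png",im)
import pickle; pickle.dump(st,open("w0.pkl","wb"))
cv2.imwrite("pics/w0b.png",cv2.resize(im,(800,600),interpolation=cv2.INTER_CUBIC))
```

```text
2.6 [0.4819173  0.01874375 0.23105915] [-0.475  0.157  0.344  2.022 -0.064  0.974  1.811] [ 0.01686553 -0.45920662  0.02641736] 109.46001001011709
```

View pics/w0b.png

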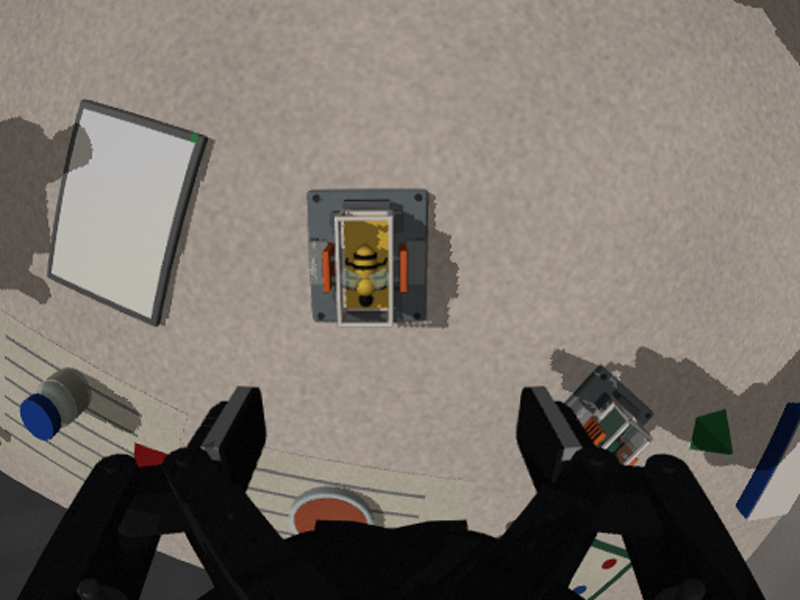

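The wrist view has the cassette's top-frame corners at about (334,216), (393,214), (394,324) and (339,327) in the 800 px picture. The dock corners are at (307,190), (428,189), (427,321) and (313,321), and the pad is upper left at (130,210).

Run:
```python
from h import *
import pickle; st=pickle.load(open("w0.pkl","rb"))
def go(nm,pts,z):
    P=np.array([at_z("wrist",(u+.5)/1.5625-.5,(v+.5)/1.5625-.5,z,st) for u,v in pts]); c=P.mean(0)
    d=(P[2]+P[3]-P[0]-P[1])/2; e=(P[1]+P[2]-P[0]-P[3])/2
    print(nm,c.round(4),np.linalg.norm(d),np.linalg.norm(e),np.degrees(np.arctan2(d[1],d[0])),np.degrees(np.arctan2(-e[0],e[1])))
go("cas",[(334,216),(393,214),(394,324),(339,327)],.06)
go("dock",[(307,190),(428,189),(427,321),(313,321)],.01)
go("catch",[(323,246),(408,246),(408,292),(323,292)],.056)
go("pad",[(82,100),(207,136),(158,326),(48,277)],.008)
```

```text
cas [4.877e-01 3.000e-04 6.000e-02] 0.07977625478119554 0.04000267818003372 20.126255367264758 21.959247418679354
dock [4.88e-01 4.00e-04 1.00e-02] 0.109080458460025 0.09517391593801201 19.88106016191963 19.51445191665115
catch [4.868e-01 1.000e-04 5.600e-02] 0.033478061594789665 0.060138127421365074 18.634050641671 19.321675748178546
pad [ 0.521  -0.2295  0.008 ] 0.17699986488043737 0.1371919473028664 -2.179578606247223 -1.6500694613472413
```

Emit:
apply_moves(
  steps=[
    [85,0.02,-0.47,0,0,0,-0.001],
    [85,0,0,0.6,0,0,0],
    [85,0,0,0.8,0,0,0],
    [85,0,0,0.8,0,0,0],
    [85,0,0,0.8,0,0,0],
    [85,0,0,0.4,0,0,0],
    [85,0,0,0.1,0,0,0],
    [85,0,0,0,0,0,0],
  ],
)

```text
time_s: 3.65
eef_pos: [0.4883, 0.0008, 0.0919]
orientation: [-0.171, 0.985, -0.0, 0.0]
force: [-0.3, 0.5, -0.2]
width: 0.994
grasp_force: 0.0
```

Run:
```python
from h import *
st=r.get_state(); q=R.from_quat(st['orientation']); t=np.array([.4875,0.0007,.029])
print(st['time_s'],st['eef_pos'],st['joints'].round(3),q.inv().apply(t-st['eef_pos'])/.04, np.degrees(np.arctan2(*q.as_matrix()[[1,0],1])))
im=vision.capture("wrist")[:,:,::-1].copy()
cv2.imwrite("pics/w1b.png",cv2.resize(im,(800,600),interpolation=cv2.INTER_CUBIC))
```

```text
3.65 [0.48826361 0.00084928 0.0918677 ] [-0.385  0.38   0.31   2.132 -0.187  0.654  1.967] [0.02065237 0.00318645 1.5716739 ] 109.67927083147113
```

View pics/w1b.png

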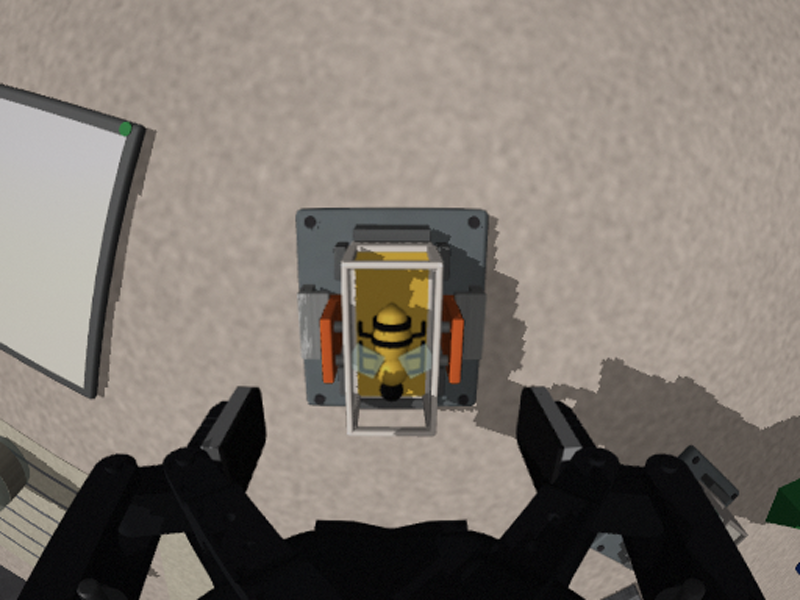

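The cassette is centred between the fingers: its centre column is about 392 and the finger midpoint about 390. I'll descend now, then check before closing.

Emit:
apply_moves(
  steps=[
    [85,0.02,0,0.4,0,0,0],
    [85,0,0,0.5,0,0,0],
    [85,0,0,0.4,0,0,0],
    [85,0,0,0.2,0,0,0],
    [85,0,0,0.07,0,0,0],
    [75,0,0,0,0,0,0],
    [68,0,0,0,0,0,0],
    [68,0,0,0,0,0,0],
  ],
)

```text
time_s: 4.7
eef_pos: [0.4873, 0.0006, 0.0289]
orientation: [-0.171, 0.985, 0.0, 0.0]
force: [0.6, 0.6, 0.3]
width: 0.8
grasp_force: 0.0
```

Run:
```python
from h import *
st=r.get_state(); print(st['time_s'],st['eef_pos'],st['force'],st['width'])
im=vision.capture("wrist")[:,:,::-1].copy()
cv2.imwrite("pics/w2b.png",cv2.resize(im,(800,600),interpolation=cv2.INTER_CUBIC))
```

```text
4.7 [0.48726601 0.00062587 0.02887907] [0.61969426 0.55824738 0.30093384] 0.7998193169879302
```

View pics/w2b.png

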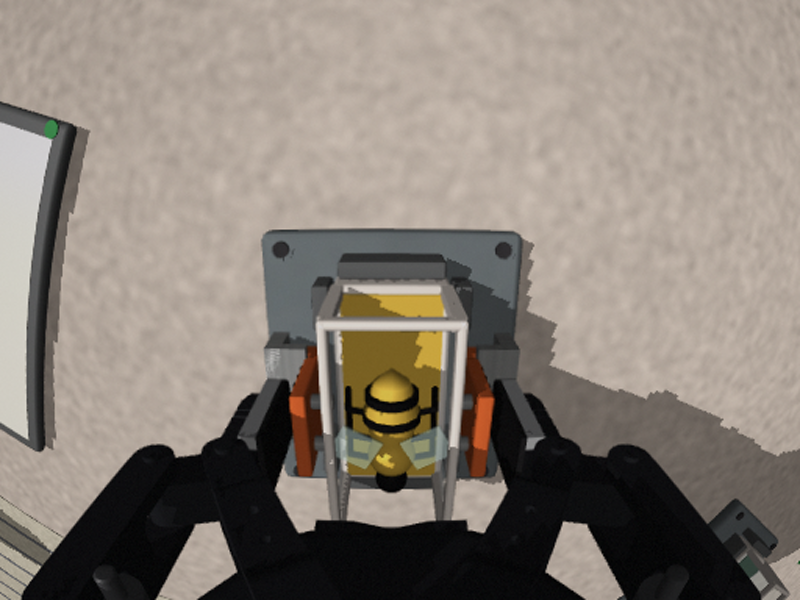

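The fingers straddle the orange catches evenly and the tips are above the lips, so I'll close.

Emit:
apply_moves(
  steps=[
    [63,0,0,0,0,0,0],
    [59,0,0,0,0,0,0],
    [56,0,0,0,0,0,0],
    [53,0,0,0,0,0,0],
    [50,0,0,0,0,0,0],
    [46,0,0,0,0,0,0],
    [40,0,0,0,0,0,0],
    [40,0,0,0,0,0,0],
    [40,0,0,0,0,0,0],
  ],
)

```text
time_s: 5.88
eef_pos: [0.4873, 0.0007, 0.0302]
orientation: [-0.171, 0.985, 0.001, 0.0]
force: [-7.3, 0.0, 26.5]
width: 0.539
grasp_force: 57.4
```

Run:
```python
from h import *
st=r.get_state(); print(st['time_s'],st['eef_pos'],st['force'],st['width'],st['ft_torque'])
im=vision.capture("wrist")[:,:,::-1].copy()
cv2.imwrite("pics/w3b.png",cv2.resize(im[180:384,120:380],(800,628))[:600])
```

```text
5.875 [0.48729344 0.0007163  0.03020285] [-7.29972825e+00  1.44637590e-02  2.65115723e+01] 0.5387016470492848 [ 0.10790843  1.42137608 -0.14151775]
```

View pics/w3b.png

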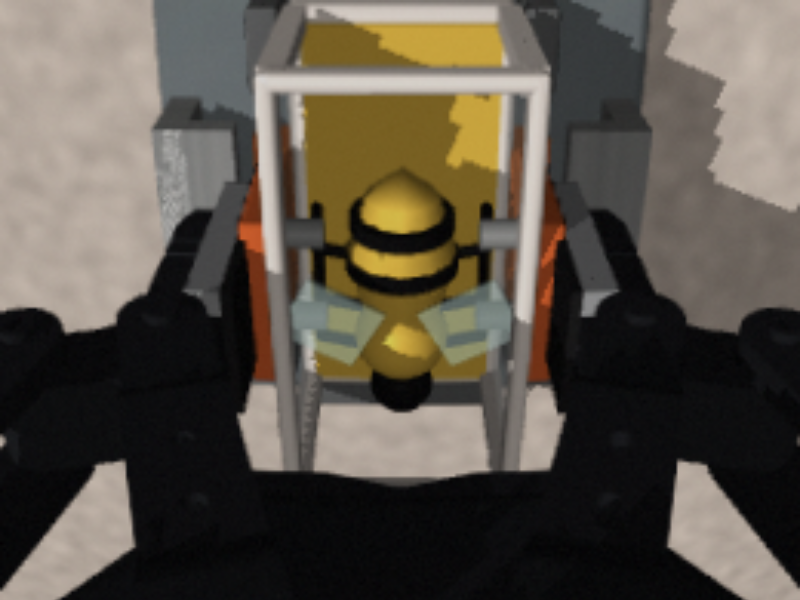

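Both catches look fully in and symmetric. The upward force comes from the fingertips swinging down while closing. I'll lift gently and watch the force.

Emit:
apply_moves(
  steps=[
    [40,0,0,-0.04,0,0,0],
    [40,0,0,-0.04,0,0,0],
    [40,0,0,-0.04,0,0,0],
    [40,0,0,-0.04,0,0,0],
    [40,0,0,0,0,0,0],
  ],
)

```text
time_s: 6.55
eef_pos: [0.4869, 0.0005, 0.0348]
orientation: [-0.171, 0.985, -0.0, -0.0]
force: [-0.0, 0.1, -2.0]
width: 0.527
grasp_force: 61.5
```

Emit:
apply_moves(
  steps=[
    [40,0,0,-0.1,0,0,0],
    [40,0,0,-0.2,0,0,0],
    [40,0,0,-0.4,0,0,0],
    [40,0,0,-0.5,0,0,0],
    [40,0,0,-0.5,0,0,0],
    [40,0,0,-0.3,0,0,0],
    [40,0,0,-0.15,0,0,0],
    [40,0,0,-0.05,0,0,0],
    [40,0,0,0,0,0,0],
  ],
)

```text
time_s: 7.68
eef_pos: [0.4866, 0.0006, 0.1226]
orientation: [-0.171, 0.985, 0.0, -0.0]
force: [-0.2, -0.2, -2.9]
width: 0.526
grasp_force: 61.8
```

Run:
```python
from h import *
st=r.get_state(); q=R.from_quat(st['orientation']); t=np.array([.5205,-.230,.123])
print(st['time_s'],st['eef_pos'],st['joints'].round(3),q.inv().apply(t-st['eef_pos'])/.04)
im=vision.capture("wrist")[:,:,::-1].copy()
cv2.imwrite("pics/w4b.png",cv2.resize(im,(800,600),interpolation=cv2.INTER_CUBIC))
```

```text
7.675 [0.48664759 0.00058052 0.12256327] [-0.409  0.326  0.334  2.115 -0.159  0.724  1.943] [ 1.14825652 -5.71203638 -0.0108378 ]
```

View pics/w4b.png

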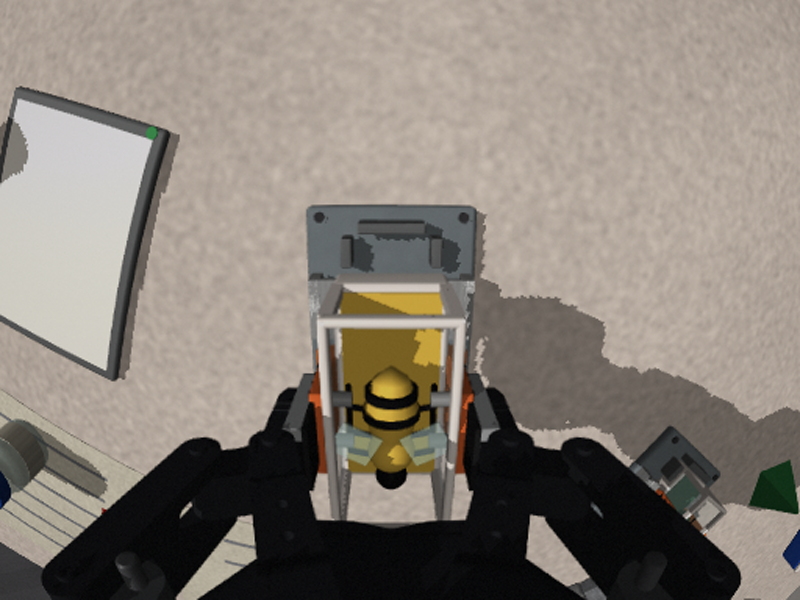

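The cassette is out, level and pinched, and the empty dock plate is visible beneath it. Next I'll carry it to the pad.

Emit:
apply_moves(
  steps=[
    [40,0.04,-0.2,0,0,0,0],
    [40,0.08,-0.4,0,0,0,0],
    [40,0.12,-0.6,0,0,0,0],
    [40,0.14,-0.7,0,0,0,0],
    [40,0.14,-0.7,0,0,0,0],
    [40,0.14,-0.7,0,0,0,0],
    [40,0.14,-0.7,0,0,0,0],
    [40,0.14,-0.7,0,0,0,0],
    [40,0.1,-0.5,0,0,0,0],
    [40,0.06,-0.3,0,0,0,0],
  ],
)

```text
time_s: 8.98
eef_pos: [0.5191, -0.2239, 0.1227]
orientation: [-0.17, 0.985, -0.0, -0.0]
force: [-0.6, 0.5, -2.3]
width: 0.525
grasp_force: 61.8
```

Emit:
apply_moves(
  steps=[
    [40,0.04,-0.15,0,0,0,0],
    [40,0.01,-0.06,0,0,0,0],
    [40,0,0,0,0,0,0],
    [40,0,0,0,0,0,0],
  ],
)

```text
time_s: 9.48
eef_pos: [0.5208, -0.2292, 0.1229]
orientation: [-0.172, 0.985, 0.0, 0.0]
force: [-0.1, 1.2, -1.8]
width: 0.532
grasp_force: 61.8
```

Run:
```python
from h import *
st=r.get_state(); q=R.from_quat(st['orientation']); t=np.array([.5205,-.230,.123])
print(st['time_s'],st['eef_pos'],st['joints'].round(3),abs(st['qvel']).max(),q.inv().apply(t-st['eef_pos'])/.04,q.as_matrix()[2])
a=vision.capture("scene")[:,:,::-1]; b=vision.capture("wrist")[:,:,::-1]
a=cv2.resize(a[100:280,120:360],(800,600))[:, :]
cv2.imwrite("pics/f.png",np.hstack([cv2.resize(a,(400,300)),cv2.resize(b,(400,300))]))
```

```text
9.475 [ 0.52078922 -0.22920609  0.12288122] [ 0.017  0.452  0.371  1.93  -0.224  0.799  2.427] 0.0012809810335806134 [ 0.01351826 -0.01623042 -0.0029772 ] [-9.73539102e-05  3.94881843e-04 -9.99999917e-01]
```

View pics/f.png

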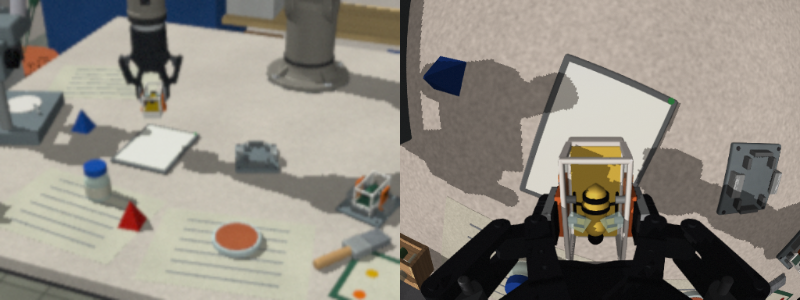

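The cassette is held level and still over the middle of the pad, with its underside about 9.5 cm above it. The other objects haven't been disturbed, so I'm handing in.

```bash
python3 -c "
from bench import hand_in
print(hand_in())"
```

```text
the job is handed in; nothing more can be done
None
```

I handed the job in with the bee cassette out of its dock, catches pinched, held level and still over the middle of the light pad, its underside about 9.5 cm above it. The other objects are where they were, and it took about 9.5 s.

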